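Show the red-capped tube to the viewer's camera

TASK

First switch on the viewer's lamp by pushing its red toggle all the way over, away from the robot. Then take the red-capped tube out of the rack and hold it still in the air between the lens and the lit screen, cap end up, its white band in the middle of the camera's view midway between lens and screen, and the tube slanting parallel to the black stripe on the screen, touching nothing but the gripper. Finish while holding it there; leave the other tubes in the rack and the bottles, jar and box where they are.

Things in the scene. Friction and masses are not known exactly. Their poses are not given: they have to be found in the camera images.
- tube_red: conical plastic test tube with a red screw cap, 25 g, 115 mm long, one of four standing in the rack. Origin at the centre of its lower tip; z runs along the tube to the cap (the turn about z means nothing). Cone 0-20 mm, clear barrel 16 mm diameter, white writing band at 58-72 mm, red cap 22 mm diameter from 95 to 115 mm. This is the one to show
- tube_red_band (a point): centre of the red-capped tube's white band: on its axis, 65 mm above the tip
- tube_red_cap (a point): centre of the red cap: on the tube's axis, 105 mm above the tip; good place to grip (22 mm wide)
- tube_blue: conical plastic test tube with a blue screw cap, 25 g, 115 mm long, one of four standing in the rack. Origin at the centre of its lower tip; z runs along the tube to the cap (the turn about z means nothing). Cone 0-20 mm, clear barrel 16 mm diameter, white writing band at 58-72 mm, blue cap 22 mm diameter from 95 to 115 mm
- tube_green: conical plastic test tube with a green screw cap, 25 g, 115 mm long, one of four standing in the rack. Origin at the centre of its lower tip; z runs along the tube to the cap (the turn about z means nothing). Cone 0-20 mm, clear barrel 16 mm diameter, white writing band at 58-72 mm, green cap 22 mm diameter from 95 to 115 mm
- tube_yellow: conical plastic test tube with a yellow screw cap, 25 g, 115 mm long, one of four standing in the rack. Origin at the centre of its lower tip; z runs along the tube to the cap (the turn about z means nothing). Cone 0-20 mm, clear barrel 16 mm diameter, white writing band at 58-72 mm, yellow cap 22 mm diameter from 95 to 115 mm
- rack: fixed black tube rack, 62 mm (x) by 212 mm (y), 55 mm high; origin at the centre of its underside. Tubes stand in a row along its y at -72, -24, +24, +72 mm, in any order, through 19 mm holes in its top plate (45 to 55 mm high), tips on its floor 6 mm above the table; a tube must rise 50 mm to come out
- viewer: fixed viewer; origin at table level under the viewing spot, x from lit screen to camera, y left, z up. Base 12 mm thick, x -110..150, y -210..100 mm. White screen 136 mm wide, face at x = -70 (back -90), 67 to 193 mm above the table. Black camera 50 mm wide, x 90..146, top 154 mm high; lens 34 mm in diameter faces the screen, front at x = +70, axis 130 mm above the table
- guide: black stripe, 8 x 104 mm, on the white screen's face, at a new slant each time (up to 0.55 rad either side of upright); cannot be touched. Its origin is the viewing spot in the air: midway between lens and screen (70 mm from each), on the lens axis, 130 mm above the table. z runs up along the stripe, x along the lens axis from screen to camera
- stain_bottle: loose brown glass bottle, 48 mm diameter, 115 mm high, bystander; origin at the centre of its underside
- strip_jar: loose white jar with green label, 44 mm diameter, 85 mm high, bystander; origin at the centre of its underside
- gel_bottle: loose pale blue bottle, 42 mm diameter, 110 mm high, bystander; origin at the centre of its underside
- slide_box: loose blue box 80 x 60 x 30 mm, bystander; origin at the centre of its underside
- lamp (a joint): red toggle of the screen's lamp, 165 mm right (-y) of the viewing spot: 0 = off, leaning 0.5 rad to the viewer's -x (robot side); 1.0 rad = on, leaning 0.5 rad to +x. Swings in the viewer's x-z plane, stays where left, 1-2 N moves it. 10 mm rod with 26 mm red ball, ball centre 55 mm from a pivot 34 mm above the table; grey block 70 x 50 mm, top 37 mm above the table
- lamp_tip (a point): centre of the red ball on the toggle lever, 82 mm above the table when off, 89 mm at mid swing

How it is judged (in metres and radians):
On the way, in this order (a step that is already met when the one before it is completed fails the run):
1. the lamp's toggle is over to the on side, the red-capped tube still in the rack (value of joint lamp above 0.85 rad and distance of tube_red from where it was at the start of the episode below 0.03 m), for 0.2 s.
2. the red-capped tube is gripped and lifted clear of the rack (height (world z) of tube_red above 0.058 m and contact force between the fingers and tube_red above 1 N and contact force between tube_red and rack below 0.1 N), for 0.2 s.
At the end, for the whole second after the job is handed in: The gripper alone holds the red-capped tube still, cap up, band centre within 15 mm of the viewing spot, axis within 0.14 rad of the stripe; toggle over 0.85 rad; other tubes stand in the rack (moved under 20 mm), bottles, jar and box moved under 30 mm (distance between tube_red_band and guide below 0.015 m and angle between the z axis of tube_red and the z axis of guide, either way round below 0.14 rad and angle between tube_red's own z axis and vertical below 1 rad and contact force between the fingers and tube_red above 1 N and contact force between tube_red and viewer below 0.1 N and contact force between tube_red and rack below 0.1 N and linear speed of tube_red below 0.02 m/s and angular speed of tube_red below 0.2 rad/s and value of joint lamp above 0.85 rad and distance of each of tube_blue, tube_green, tube_yellow from where it was at the start of the episode below 0.02 m and angle between each of tube_blue, tube_green, tube_yellow's own z axis and vertical below 0.15 rad and distance of each of stain_bottle, strip_jar, gel_bottle, slide_box from where it was at the start of the episode below 0.03 m); the arm keeps its last pose, push and grip.
It fails at once if another tube is pulled up or shifted by more than 20 mm (distance of any of tube_blue, tube_green, tube_yellow from where it was at the start of the episode above 0.02 m).
It fails at once if a bottle, the jar or the box is pushed more than 30 mm or knocked over (distance of any of stain_bottle, strip_jar, gel_bottle, slide_box from where it was at the start of the episode above 0.03 m or angle between any of stain_bottle, strip_jar, gel_bottle, slide_box's own z axis and vertical above 0.5 rad).
It also fails if it takes over 48 s, if anything falls off the work surface, if the arm or the gripper's body presses on something with over 40 N, if the wrist force passes 120 N, or if a joint passes its speed limit or range.

ROBOT

A 6-joint arm with a two-finger parallel gripper is mounted at the origin on the work surface. World frame = base frame: x ahead of the robot, y to its left, z up, the work surface at z = 0. Lengths are in mm, angles in rad, forces in N, time in s.
With the tool pointing down it reaches from about 275 to 725 mm from the base axis. Payload 5.6 kg.
Tool frame: the origin (TCP) lies between the finger pads; the fingertips stand 19 mm ahead of it and the grasp point (between the pads) is the TCP (env.tip_extent is the distance from the TCP to the fingertips, in mm); x points along the fingers, y is the direction in which the jaws open and shut, and the axes are right-handed (so a half turn about x gives the same grasp; the last joint's range is limited). The gripper opens to 85 mm and grips with 20 to 120 N. Pads are 22 mm wide; open, the fingers measure 114 mm over their backs; the gripper's body (76 mm by 85 mm) begins 54 mm behind the grasp point. The pads swing forward as they close: fully open they stand 13 mm farther back than shut.
Start: joints at [-0.993, 0.255, 0.108, 0, -1.424, -0.285], TCP at [158.769, -526.579, 250.283] pointing down, gripper open.
Joint ranges: [-2.95, 2.95], [-1.21, 1.97], [-1.09, 1.5], [-2.87, 1.71], [-2.94, -0.07], [-3.05, 3.05]. Speed limits (rad/s): [2.57, 2.57, 3.14, 3.14, 3.14, 3.14].

INTERFACE

Orientations are given as [roll, pitch, yaw] about the fixed x, y, z axes, in that order (R = Rz(yaw) Ry(pitch) Rx(roll)).
In Python, from rig import env, effector, inverse_kinematics, status, cams, finder gives the robot as it stands. Calls block until the motion is done:
- env.reach(position, orientation): joint-space move of the TCP to a pose.
- env.servo_line(position, orientation=None, max_speed=150, stop_force=None): straight line of the TCP; orientation=None keeps the orientation; max_speed is the mean speed in mm/s. With stop_force (N) it stops when the force on the tool has changed by that much, and returns True; else False.
- env.movej(angles): joint-space move.
- effector.gripper_to(opening): finger opening in mm; the grip force is fixed at half the most; returns when the fingers have stopped.
- env.dwell(seconds).
- inverse_kinematics(position, orientation): joint angles nearest the present ones, or None.
- status.state(): the state.
- cams.capture(name): name is "scene" or "top" or "wrist"; returns a dict with "frame" (420x560x3 uint8, red, green, blue), "depth" (420x560 float32, mm along the optical axis (not along the pixel's ray), 0 where there is no reading), "mtx" (3x3 intrinsics, pixels), "eye" and "orientation" of the camera in the world. Camera axes: x right, y down, z forward; pixel columns grow to the right and rows downward; lengths in mm; the calibration is good to about 2 mm. The wrist camera is an equidistant fisheye: a pixel r from the principal point sees the ray r / f radians off the axis. A picture is of the moment at which its call begins.
A pose or a line that the arm cannot do raises env.PlanningError and nothing moves.
- env.finish_job(): hands the job in, once; it reports no verdict.
Trained networks look in a picture, given as the dict that the camera call returned (one of the last four; its "shot" number tells which), for a name from the list of things; names that differ only in an ending like _2 or _b are one class to them, and where a whole thing is asked for, a point or a joint stands for the part that bears it (a point fixed in the world has none). Each returns a list of dicts, best first, with "score" (0 to 1); they miss things now and then, are a little off and sometimes report something else, mostly with a low value. They report only what shows in the picture. A call takes as long as a camera call.
- finder.find_in(picture, query): "bbox" ([centre column, centre row, width, height] in pixels, round what is visible of it).
- finder.pinpoint(picture, query): "point" ([column, row] in pixels: a listed point, or the origin of a listed thing).
The state is a dict: "time_s": time; "joints": joint angles; "qd": joint speeds; "joint_torque": joint torques, N m; "tool_pos": TCP position; "eef_rot": TCP orientation; "ft_force": force on the tool from outside, world axes, zero at the start; "moment": the same for the moment, N m; "opening": finger opening in mm.
Only numpy, scipy, OpenCV 4.12 (cv2) and the standard library are available. Lean on these libraries where they do the work, as an engineer would, in place of code of your own. Each camera call takes 0.05 s, during which the arm holds its last target.

## Working session

There is one attempt and no reset: what is moved stays moved. The work goes in short steps, each a Python script; the robot and the scene stay as the last script left them, time stands still between calls to the robot, and variables do not carry over. Pictures are saved under pics/ and viewed, and the job is handed in when it is done.

```bash
mkdir -p pics; ls
python3 - <<'E'
from rig import env, effector, inverse_kinematics, status, cams, finder
import cv2, numpy as np
s=status.state(); print(s['time_s'],s['tool_pos'],s['eef_rot'],s['opening'])
for n in ("scene","top"):
    p=cams.capture(n); cv2.imwrite(f"pics/{n}0.png",p["frame"][:,:,::-1])
    print(n,p['mtx'],p['eye'],p['orientation'])
    np.savez(f"{n}0.npz",**{k:np.array(p[k]) for k in('frame','depth','mtx','eye','orientation')})
    for q in ["tube_red","tube_red_cap","tube_red_band","lamp_tip","rack","viewer","guide","stain_bottle","strip_jar","gel_bottle","slide_box","tube_blue","tube_green","tube_yellow"]:
        f=finder.pinpoint(p,q)
        print(q,[(np.round(d['point'],1).tolist(),round(d['score'],2)) for d in f[:2]])
print(status.state()['time_s'])
E
```

```text
pics
0.0 [ 158.66852356 -526.13080191  249.39935553] [1.60890478 1.56888561 1.90162487] 85.33602390286005
scene [[456.40762672   0.         268.17072101]
 [  0.         456.40762672 207.83740782]
 [  0.           0.           1.        ]] [1034.17806983 -481.03936156  858.39911899] [-2.41069941  0.01055955  0.68246701]
tube_red [([173.7, 287.3], 0.57)]
tube_red_cap [([167.4, 260.3], 0.57), ([149.2, 311.7], 0.26)]
tube_red_band [([169.9, 269.5], 0.75), ([170.2, 286.6], 0.16)]
lamp_tip [([231.5, 200.2], 0.43), ([162.1, 258.7], 0.16)]
rack [([149.5, 311.9], 0.95)]
viewer [([288.3, 195.4], 0.97)]
guide [([367.1, 157.2], 0.66), ([289.3, 194.5], 0.5)]
stain_bottle [([209.1, 384.5], 0.8)]
strip_jar [([292.3, 332.8], 0.67)]
gel_bottle [([368.0, 158.5], 0.78)]
slide_box [([290.6, 131.4], 0.52)]
tube_blue [([122.7, 334.4], 0.68), ([138.7, 314.4], 0.61)]
tube_green [([140.4, 312.9], 0.84), ([119.3, 333.4], 0.6)]
tube_yellow [([153.5, 302.1], 0.61)]
top [[540.24199311   0.         274.75876785]
 [  0.         540.24199311 212.34797246]
 [  0.           0.           1.        ]] [ 499.67990767   76.88663616 1493.72601221] [-3.08082239 -0.02056222 -1.56263804]
tube_red [([366.4, 230.8], 0.67)]
tube_red_cap [([375.2, 236.1], 0.49), ([224.3, 224.5], 0.26)]
tube_red_band [([374.4, 236.2], 0.44)]
lamp_tip [([287.5, 246.5], 0.39)]
rack [([395.2, 236.2], 0.92), ([337.0, 139.9], 0.26)]
viewer [([224.2, 230.6], 0.69)]
guide []
stain_bottle [([401.2, 164.1], 0.86)]
strip_jar [([338.0, 140.9], 0.87)]
gel_bottle [([136.6, 195.7], 0.84), ([153.1, 276.3], 0.27)]
slide_box [([151.8, 277.7], 0.8), ([392.6, 235.4], 0.39)]
tube_blue [([415.1, 232.8], 0.63), ([364.5, 235.6], 0.45)]
tube_green [([397.2, 239.8], 0.55)]
tube_yellow [([379.9, 236.3], 0.53)]
1.5
```

View pics/scene0.png

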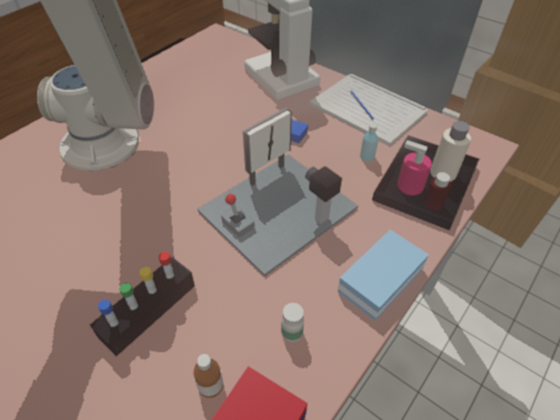

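View pics/top0.png

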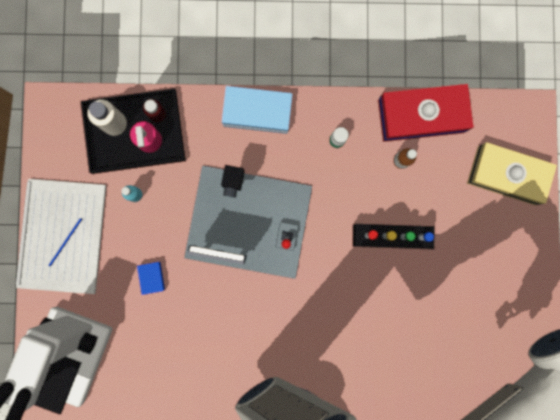

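```bash
cat > h.py <<'E'
import numpy as np, cv2
from scipy.spatial.transform import Rotation as Ro
def Rm(o): return Ro.from_euler('xyz',o).as_matrix()
def cloud(p):
    d=np.array(p['depth'],float);K=np.array(p['mtx']);v,u=np.mgrid[:d.shape[0],:d.shape[1]]
    c=np.dstack([(u-K[0,2])/K[0,0]*d,(v-K[1,2])/K[1,1]*d,d])
    w=c@Rm(p['orientation']).T+np.array(p['eye']); w[d<=0]=np.nan
    return w
def ray(p,uv):
    K=np.array(p['mtx']);r=np.array([(uv[0]-K[0,2])/K[0,0],(uv[1]-K[1,2])/K[1,1],1.]);return Rm(p['orientation'])@r
def atz(p,uv,z):
    r=ray(p,uv);e=np.array(p['eye']);return e+r*(z-e[2])/r[2]
def proj(p,P):
    c=(np.atleast_2d(P)-np.array(p['eye']))@Rm(p['orientation']);K=np.array(p['mtx']);return np.c_[c[:,0]/c[:,2]*K[0,0]+K[0,2],c[:,1]/c[:,2]*K[1,1]+K[1,2]]
E
python3 - <<'E'
from h import *
S={n:np.load(f'{n}0.npz') for n in('scene','top')}
for n,p in S.items():
    w=cloud(p); f=p['frame'].astype(int); hsv=cv2.cvtColor(p['frame'],cv2.COLOR_RGB2HSV)
    print(n,'table z',np.nanmedian(w[...,2][(np.abs(w[...,2])<15)]))
    R=(f[...,0]>120)&(f[...,1]<60)&(f[...,2]<60)
    k,l,st,ce=cv2.connectedComponentsWithStats(R.astype(np.uint8))
    for i in range(1,k):
        if st[i,4]>=15:
            m=l==i; q=w[m]; print('red',ce[i].round(1),st[i,4],np.nanmedian(q,0).round(1),np.nanmax(q[:,2]).round(1))
    # viewer base: z 8..16
    b=(np.abs(w[...,2]-12)<4)&(hsv[...,1]<90)
    b=cv2.morphologyEx(b.astype(np.uint8),cv2.MORPH_OPEN,np.ones((3,3)))
    k,l,st,ce=cv2.connectedComponentsWithStats(b)
    i=1+np.argmax(st[1:,4]); q=w[l==i]; print('base',st[i],ce[i], cv2.minAreaRect(q[:,:2].astype(np.float32)))
    # screen points
    s=(w[...,2]>75)&(w[...,2]<185)&(hsv[...,1]<40)&(hsv[...,2]>150)
    k,l,st,ce=cv2.connectedComponentsWithStats(s.astype(np.uint8))
    for i in range(1,k):
        if st[i,4]>60: print('scr',ce[i].round(),st[i,4],np.nanmedian(w[l==i],0).round(1))
p=S['scene']; cv2.imwrite('pics/z1.png',cv2.resize(p['frame'][100:260,190:370,::-1],None,fx=4,fy=3.7,interpolation=cv2.INTER_CUBIC))
p=S['scene']; cv2.imwrite('pics/z2.png',cv2.resize(p['frame'][230:360,80:220,::-1],None,fx=4,fy=4,interpolation=cv2.INTER_CUBIC))
E
```

```text
scene table z -0.24881733621020885
red [164.5 260.9] 26 [ 535.9 -207.4  116.2] 119.6
red [301.7 412.7] 15 [ 912.4 -256.    73.2] 77.4
base [ 199  154  157  119 7739] [275.98436491 213.24731878] ((563.7449951171875, 121.19559478759766), (312.3520202636719, 261.543701171875), 80.13655090332031)
scr [455. 138.] 172 [831.6 478.1 134.5]
scr [416. 145.] 86 [771.7 392.3 139. ]
scr [443. 176.] 99 [859.7 376.8  99.9]
scr [293. 312.] 314 [ 793.3 -123.1   84.3]
scr [204. 360.] 135 [ 739.4 -303.9  114.1]
top table z 0.13923760130660412
red [426.9 110.8] 3244 [ 862.1 -352.6   74.7] 85.2
red [372.5 234.4] 62 [ 530.5 -200.9  119.2] 124.6
red [285.7 243.3] 52 [505.8  19.2  95. ] 102.5
base [192 209  33  29 325] [209.86461538 222.12307692] ((559.3442993164062, 233.45382690429688), (88.2529296875, 65.82456970214844), 79.5460433959961)
scr [102. 116.] 263 [817.5 485.4 134.9]
scr [150. 105.] 106 [860.3 376.3  99.8]
scr [428. 110.] 240 [ 862.9 -356.9   85.1]
scr [139. 136.] 108 [772.4 392.5 139.1]
scr [340. 135.] 183 [ 792.1 -122.3   83.8]
scr [518. 172.] 73 [ 699.8 -598.3   77.4]
```

View pics/z1.png

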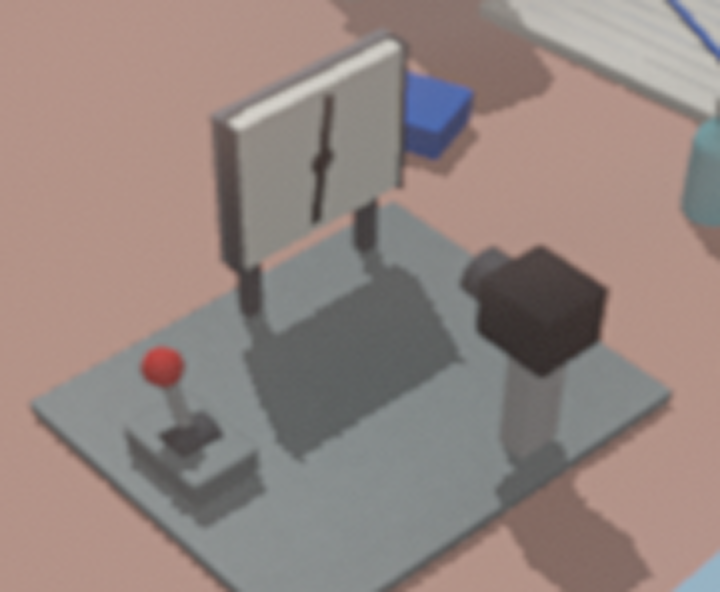

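View pics/z2.png

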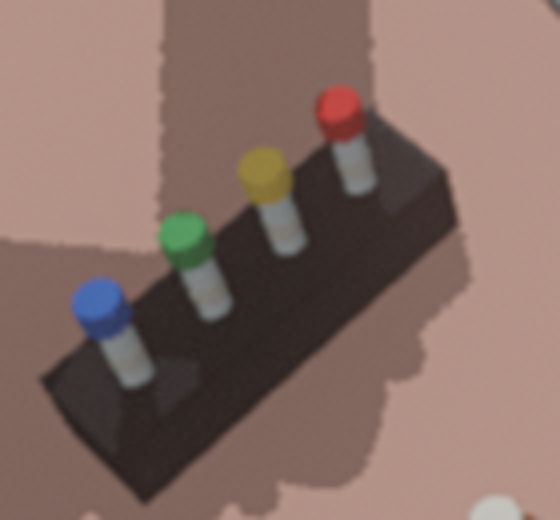

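Run:
```python
from h import *
S={n:np.load(f'{n}0.npz') for n in('scene','top')}
cols={'red':lambda h,s,v:((h<8)|(h>172))&(s>140)&(v>70),'yel':lambda h,s,v:(h>18)&(h<28)&(s>130)&(v>50),'grn':lambda h,s,v:(h>45)&(h<80)&(s>90)&(v>40),'blu':lambda h,s,v:(h>105)&(h<125)&(s>120)&(v>60)}
for n,p in S.items():
    w=cloud(p); hsv=cv2.cvtColor(p['frame'],cv2.COLOR_RGB2HSV)
    h,s,v=[hsv[...,i].astype(int) for i in range(3)]
    for c,fn in cols.items():
        m=fn(h,s,v)
        k,l,st,ce=cv2.connectedComponentsWithStats(m.astype(np.uint8))
        for i in range(1,k):
            q=w[l==i]
            if 15<=st[i,4]<400: print(n,c,ce[i].round(1),st[i,4],np.nanmedian(q,0).round(1),'ray@111',atz(p,ce[i],111)[:2].round(1),'ray@82',atz(p,ce[i],82)[:2].round(1))
p=S['scene'];w=cloud(p);hsv=cv2.cvtColor(p['frame'],cv2.COLOR_RGB2HSV)
# screen face plane
m=np.zeros((420,560),np.uint8); cv2.fillPoly(m,[np.array([[252,135],[289,114],[289,148],[253,167]])],1)
m=cv2.erode(m,np.ones((3,3)))>0
q=w[m]; q=q[np.isfinite(q).all(1)]
c=np.median(q,0); 
for _ in range(5):
    r=np.ones(len(q),bool) if _==0 else abs((q-c)@nrm)<4
    c=q[r].mean(0); nrm=np.linalg.svd(q[r]-c)[2][2]
nrm*=np.sign(nrm[0]); print('screen c',c,'n',nrm,'yaw',np.arctan2(nrm[1],nrm[0]),r.sum(),len(q))
# base edges in both
for n,p in S.items():
    g=p['frame'].astype(int);hsv=cv2.cvtColor(p['frame'],cv2.COLOR_RGB2HSV);w=cloud(p)
    if n=='scene': roi=(195,150,165,125)
    else: roi=(180,160,140,120)
    x,y,a,b=roi
    mk=np.zeros(hsv.shape[:2],bool);mk[y:y+b,x:x+a]=1
    mk&=(hsv[...,0]>70)&(hsv[...,0]<125)
    mk=cv2.morphologyEx(mk.astype(np.uint8),cv2.MORPH_CLOSE,np.ones((9,9)))
    k,l,st,ce=cv2.connectedComponentsWithStats(mk);i=1+np.argmax(st[1:,4])
    pts=np.argwhere(l==i)[:,::-1]
    P=np.array([atz(p,u,12)[:2] for u in pts],np.float32)
    print(n,'base rect',cv2.minAreaRect(P),st[i])
    cv2.imwrite(f'pics/mk_{n}.png',(l==i)*255)
```

```text
scene red [230.1 198.5] 57 [507.6  15.1  92.4] ray@111 [520.8   2.6] ray@82 [500.9  21.4]
scene red [164.4 258. ] 122 [ 532.2 -203.3  119.1] ray@111 [ 527.8 -200.8] ray@82 [ 508.2 -189.9]
scene yel [145.8 273.5] 129 [ 531.5 -250.5  119.3] ray@111 [ 527.  -248.9] ray@82 [ 507.3 -239.9]
scene grn [125.9 289.6] 120 [ 531.1 -298.5  119.5] ray@111 [ 525.6 -296.9] ray@82 [ 505.9 -289.7]
scene blu [297.8 128. ] 149 [431.7 385.4  29.3] ray@111 [489.7 299. ] ray@82 [468.5 329.2]
scene blu [104.7 306.5] 129 [ 529.1 -346.4  119.3] ray@111 [ 523.6 -344.9] ray@82 [ 503.7 -339.6]
top red [372.6 234.4] 83 [ 530.4 -201.7  118.5] ray@111 [ 529.6 -202.5] ray@82 [ 530.3 -208.4]
top red [285.8 243.2] 63 [505.8  19.2  94.5] ray@111 [505.4  20.3] ray@82 [505.5  19.1]
top yel [391.4 235.4] 92 [ 528.2 -250.6  118.6] ray@111 [ 527.6 -251. ] ray@82 [ 528.1 -257.9]
top grn [410.1 235.7] 98 [ 526.4 -299.4  118. ] ray@111 [ 527.1 -299.4] ray@82 [ 527.7 -307.2]
top blu [ 65.2 241.2] 78 [506.7 613.4  18.7] ray@111 [505.8 580. ] ray@82 [505.9 590.6]
top blu [428.4 236.5] 88 [ 525.4 -345.6  118. ] ray@111 [ 525.5 -346.7] ray@82 [ 526.  -355.6]
screen c [484.53034402 194.28351426 133.34421862] n [ 0.98507369 -0.17211403 -0.00256703] yaw -0.1729759039480749 1106 1107
scene base rect ((566.1815185546875, 116.850341796875), (305.73260498046875, 257.0929870605469), 79.983642578125) [ 199  156  158  118 8612]
top base rect ((569.4617309570312, 118.71223449707031), (304.7288513183594, 264.47320556640625), 80.0548095703125) [  186   167   125   110 10251][ WARN:0@7.431] global loadsave.cpp:1063 imwrite_ Unsupported depth image for selected encoder is fallbacked to CV_8U.
```

```bash
cat > ov.py <<'E'
from h import *
import sys
S={n:np.load(f'{n}0.npz') for n in('scene','top')}
xp,yp,yaw=map(float,sys.argv[1:4])
ex=np.array([np.cos(yaw),np.sin(yaw),0]);ey=np.array([-np.sin(yaw),np.cos(yaw),0]);O=ex*xp+ey*yp
W=lambda x,y,z:O+ex*x+ey*y+np.array([0,0,z])
print('O',O)
p=S['scene']
# stripe
g=p['frame'].astype(int).sum(2)
m=np.zeros((420,560),np.uint8)
poly=proj(p,[W(-70,y,z) for y,z in((-60,73),(60,73),(60,187),(-60,187))]).round().astype(int)
cv2.fillPoly(m,[poly],1)
vals=g[m>0]; thr=np.median(vals)*.72
pts=np.argwhere((m>0)&(g<thr))[:,::-1]
Q=[]
for u in pts:
    r=ray(p,u);e=p['eye'];t=((W(-70,0,0)-e)@ex)/(r@ex);X=e+t*r-O;Q.append([X@ey,X[2]])
Q=np.array(Q);wt=thr+1-np.array([g[v,u] for u,v in pts])
ok=np.hypot(Q[:,0],Q[:,1]-130)<60
Q=Q[ok];wt=wt[ok];ok=np.hypot(Q[:,0],Q[:,1]-130)>12
vx,vy,x0,y0=cv2.fitLine(Q[ok].astype(np.float32),cv2.DIST_HUBER,0,.01,.01).ravel()
print('stripe: dir y,z',vx,vy,'tilt (y per z)',np.arctan(vx/vy),'centre',Q.mean(0),Q.min(0),Q.max(0))
for n,roi in(('scene',(190,100,180,165)),('top',(175,150,150,135))):
    p=S[n];x,y,a,b=roi;k=4.4
    im=cv2.resize(p['frame'][y:y+b,x:x+a,::-1],None,fx=k,fy=k,interpolation=cv2.INTER_CUBIC)
    def L(P,c,cl=True):
        q=((proj(p,P)-[x,y]+.5)*k).round().astype(int);cv2.polylines(im,[q],cl,c,1,cv2.LINE_AA)
    L([W(a,b,12) for a,b in((-110,-210),(150,-210),(150,100),(-110,100))],(0,255,255))
    L([W(-70,a,b) for a,b in((-68,67),(68,67),(68,193),(-68,193))],(0,255,0))
    L([W(-90,a,193) for a in(-68,68)]+[W(-70,a,193) for a in (68,-68)],(255,255,0))
    L([W(70,17*np.cos(t),130+17*np.sin(t)) for t in np.linspace(0,6.28,20)],(0,0,255))
    L([W(x_,y_,154) for x_,y_ in((90,-25),(146,-25),(146,25),(90,25))],(255,0,255))
    t=np.arctan(vx/vy);L([W(-70,s*np.sin(t),130+s*np.cos(t)) for s in(-52,52)],(255,0,0),False)
    L([W(-26.4+13*np.cos(t),-165+13*np.sin(t),82) for t in np.linspace(0,6.28,20)],(255,0,0))
    cv2.imwrite(f'pics/ov_{n}.png',im)
E
python3 ov.py 515 270.5 -0.174
```

```text
O [554.05343883 177.25697989   0.        ]
stripe: dir y,z 0.118336685 0.9929735 tilt (y per z) 0.11861464 centre [  0.37163479 130.54848348] [-7.12141176 79.99159125] [  6.87956669 180.47053523]
```

```bash
sleep 1
```

```text
(no output)
```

View pics/ov_scene.png

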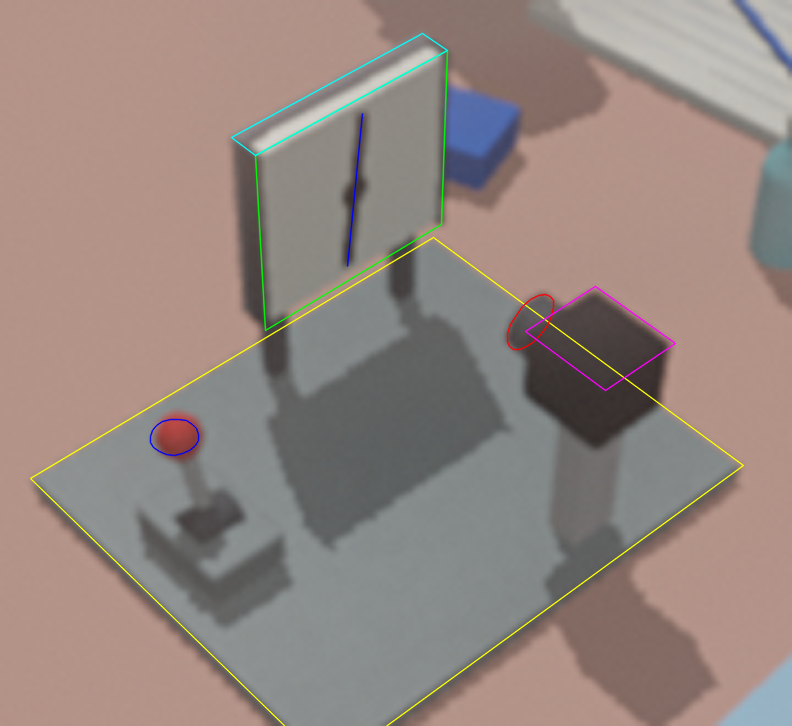

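View pics/ov_top.png

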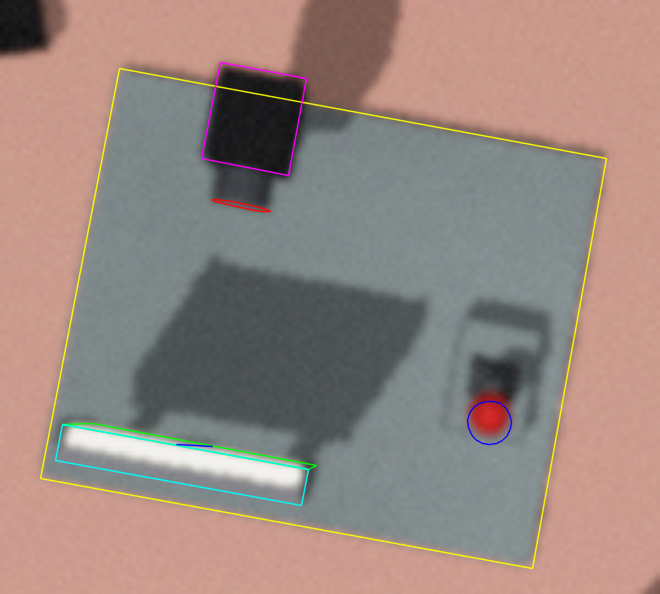

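```bash
cat >> h.py <<'E'
YAW=-0.174
EX=np.array([np.cos(YAW),np.sin(YAW),0]);EY=np.array([-np.sin(YAW),np.cos(YAW),0]);VO=EX*516+EY*270.5
def VW(x,y,z): return VO+EX*x+EY*y+np.array([0,0,z])
def ori(jaw,app=(0,0,-1)):
    x=np.array(app,float);x/=np.linalg.norm(x);y=np.array(jaw,float);y-=x*(x@y);y/=np.linalg.norm(y)
    return Ro.from_matrix(np.c_[x,y,np.cross(x,y)]).as_euler('xyz')
def best(ik,pos,jaw,app=(0,0,-1)):
    r=[]
    for s in(1,-1):
        o=ori(np.array(jaw)*s,app);q=ik(pos,o)
        if q is not None: r.append((abs(q[5]),s,o,np.array(q)))
    r.sort(key=lambda t:t[0]); return r[0][2],r[0][3]
E
python3 - <<'E'
from h import *
from rig import env, effector, inverse_kinematics as ik, status, cams, finder
effector.gripper_to(0)
p=cams.capture('wrist');print(p['eye'],status.state()['tool_pos'],status.state()['opening'])
o,q=best(ik,VW(-72,-165,160),EY);print(q.round(2))
env.reach(VW(-72,-165,160),o)
env.servo_line(VW(-72,-165,89))
f0=status.state()['ft_force']
r=env.servo_line(VW(7,-165,89),max_speed=60,stop_force=12)
s=status.state();print(r,(s['tool_pos']-VO)@np.c_[EX,EY],s['tool_pos'],s['ft_force']-f0,s['time_s'])
p=cams.capture('scene');cv2.imwrite('pics/s1.png',cv2.resize(p['frame'][100:300,150:370,::-1],None,fx=3.4,fy=3))
E
```

```text
[  91.39266504 -547.92156341  373.86008226] [ 158.77654781 -526.57627554  250.29355614] -0.0034958053873298946
[ 0.4   0.12 -0.3   0.   -1.15  0.99]
True [   0.66792025 -165.49403683] [527.04529595  13.97312152  87.43973521] [-0.09650998 -0.44745356  0.01763971] 6.3583<stdin>:5: UserWarning: Gimbal lock detected. Setting third angle to zero since it is not possible to uniquely determine all angles.
```

View pics/s1.png

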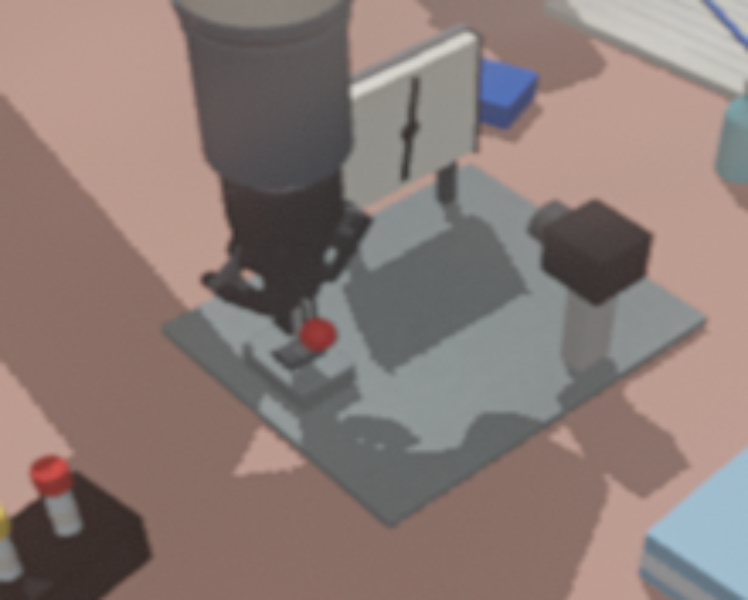

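```bash
python3 - <<'E' 2>/dev/null
from h import *
from rig import env, effector, inverse_kinematics as ik, status, cams, finder
env.servo_line(VW(-30,-165,89))
env.servo_line(VW(-60,-165,190))
for n in('scene','top'):
    p=cams.capture(n);w=cloud(p);hsv=cv2.cvtColor(p['frame'],cv2.COLOR_RGB2HSV)
    m=((hsv[...,0]<8)|(hsv[...,0]>172))&(hsv[...,1]>140)&(hsv[...,2]>70)
    k,l,st,ce=cv2.connectedComponentsWithStats(m.astype(np.uint8))
    for i in range(1,k):
        if 15<st[i,4]<400:
            a=np.nanmedian(w[l==i],0);b=atz(p,ce[i],82)
            print(n,ce[i],st[i,4],'local',((a-VO)@np.c_[EX,EY]).round(1),a.round(1),((b-VO)@np.c_[EX,EY]).round(1),[( (atz(p,d['point'],82)-VO)@np.c_[EX,EY]).round(1) for d in finder.pinpoint(p,'lamp_tip')[:1]])
    if n=='scene': cv2.imwrite('pics/s2.png',cv2.resize(p['frame'][100:300,150:370,::-1],None,fx=3.4,fy=3))
print(status.state()['time_s'])
E
```

```text
scene [243.16666667 211.23333333] 60 local [  30.5 -168.2] [555.9   6.1  89.2] [  24.8 -164.8] [array([  27.3, -164.9])]
scene [164.43548387 257.95967742] 124 local [  43.7 -378.4] [ 532.5 -203.2  118.7] [  17.3 -369.6] [array([  27.3, -164.9])]
top [289.10909091 225.41818182] 55 local [  26.1 -163.7] [552.4  11.4  92. ] [  25.7 -164.4] [array([  18.5, -173.7])]
top [372.80681818 234.54545455] 88 local [  40.8 -377.4] [ 529.9 -201.7  118.9] [  42.1 -384.6] [array([  18.5, -173.7])]
7.9083
```

View pics/s2.png

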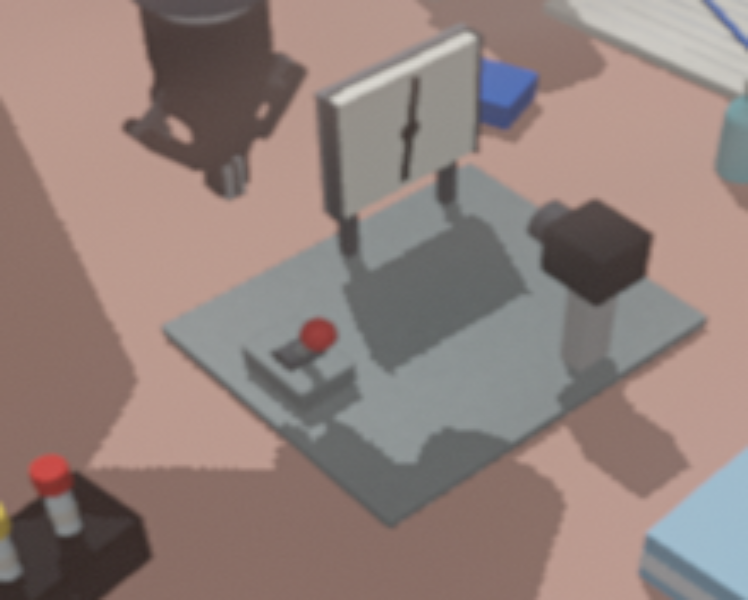

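```bash
python3 - <<'E' 2>/dev/null
from h import *
from rig import env, effector, inverse_kinematics as ik, status, cams, finder
P=np.array([530,-202.3,0])
jaw=(1,-.028,0)
o,q=best(ik,P+[0,0,200],jaw);print(q.round(2))
env.reach(P+[0,0,200],o)
effector.gripper_to(60)
p=cams.capture('top');cv2.imwrite('pics/t3.png',p['frame'][:,:,::-1])
p=cams.capture('wrist');cv2.imwrite('pics/w3.png',p['frame'][:,:,::-1])
print(env.servo_line(P+[0,0,111],max_speed=120,stop_force=10))
effector.gripper_to(0)
s=status.state();print(s['tool_pos'],s['opening'],s['ft_force'],s['time_s'])
p=cams.capture('scene');cv2.imwrite('pics/s3.png',cv2.resize(p['frame'][180:380,60:280,::-1],None,fx=3.4,fy=3))
E
```

```text
[-0.09  0.31  0.05  0.   -1.32  0.06]
False
[ 530.24108217 -202.49228666  111.74389291] 20.38980466709385 [-1.43853136  0.86122918  4.36616672] 10.875
```

View pics/s3.png

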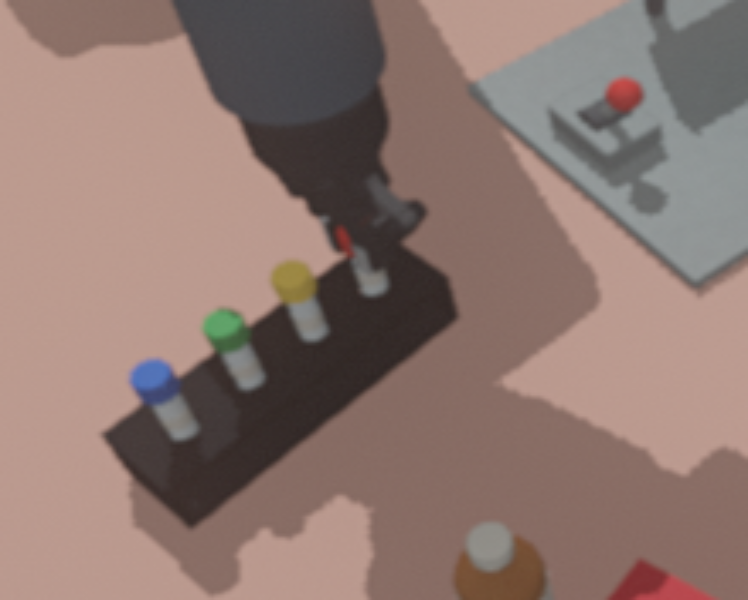

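View pics/w3.png

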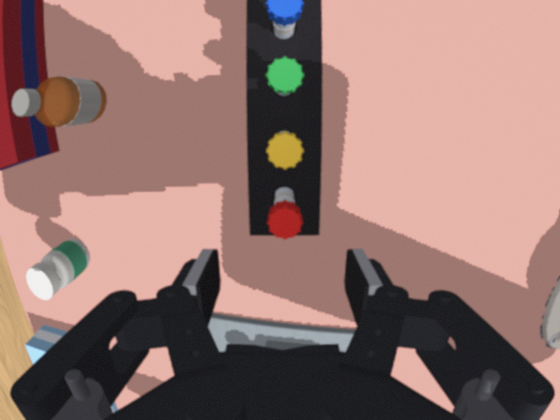

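```bash
python3 - <<'E' 2>/dev/null
from h import *
from rig import env, effector, inverse_kinematics as ik, status, cams, finder
env.servo_line(np.array([530.2,-202.5,225]),max_speed=120)
s=status.state();print(s['tool_pos'],s['opening'],s['ft_force'],s['time_s'])
p=cams.capture('scene');cv2.imwrite('pics/s4.png',cv2.resize(p['frame'][130:330,60:280,::-1],None,fx=3.4,fy=3))
t=.119;ax=EY*np.sin(t)+np.array([0,0,np.cos(t)])
T=VW(0,0,130)+ax*40.5
o,q=best(ik,T,EX,-ax);print(T,o,q.round(2))
q2=ik(T+[0,0,110],o);print(np.round(q2,2))
E
```

```text
[ 529.74415487 -202.29936651  223.95174935] 20.141265462747942 [-0.29805915  0.03657992 -0.81367784] 12.025
[555.87073899 181.81938772 170.21357799] [-3.14159265  1.45179633 -1.74479633] [ 0.63  0.4   0.07  0.08 -1.33 -0.83]
[ 0.63  0.36  0.29  0.08 -1.59 -0.81]
```

View pics/s4.png

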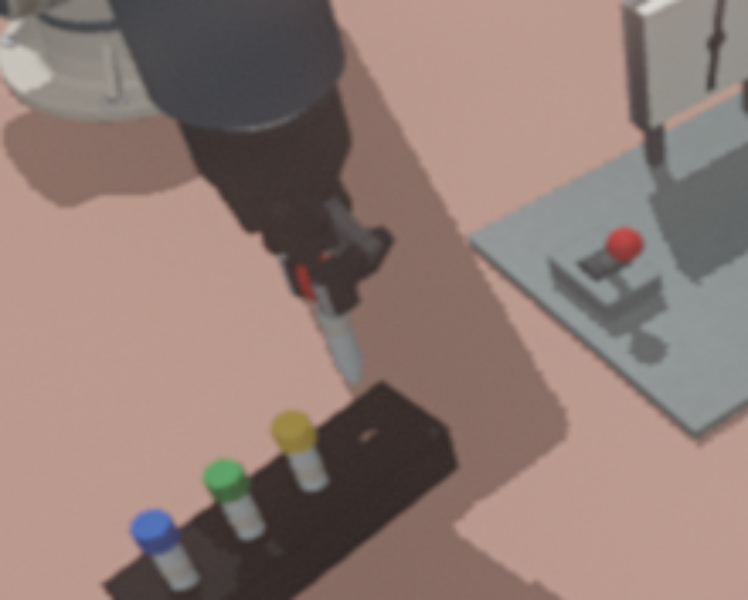

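```bash
cat > m.py <<'E'
from h import *
from rig import env, effector, inverse_kinematics as ik, status, cams, finder
def meas(tag):
    s=status.state();print(s['time_s'],s['tool_pos'],s['opening'],s['ft_force'].round(1))
    for n in('scene','top'):
        p=cams.capture(n)
        np.savez(f"{n}_{tag}.npz",**{k:np.array(p[k]) for k in('frame','depth','mtx','eye','orientation')})
        ro=(190,60,220,200) if n=='scene' else (150,130,190,150)
        x,y,a,b=ro;cv2.imwrite(f'pics/{n}_{tag}.png',cv2.resize(p['frame'][y:y+b,x:x+a,::-1],None,fx=3.6,fy=3,interpolation=cv2.INTER_CUBIC))
        for qn in('tube_red_band','tube_red','tube_red_cap'): print(n,qn,[(np.round(d['point'],1).tolist(),round(d['score'],2)) for d in finder.pinpoint(p,qn)[:2]])
        print(proj(p,VW(0,0,130)))
E
python3 - <<'E' 2>/dev/null
from m import *
t=.119;ax=EY*np.sin(t)+np.array([0,0,np.cos(t)])
T=VW(0,0,130)+ax*40.5
o,q=best(ik,T,EX,-ax)
env.reach(T+[0,0,110],o)
env.servo_line(T,max_speed=80,stop_force=10)
env.dwell(.3)
meas('d')
print('tcp vs ',status.state()['tool_pos']-T,Rm(status.state()['eef_rot'])[:,0]+ax)
E
```

```text
15.35 [555.90085485 181.85722892 170.36669859] 20.23182056319547 [-0.  -0.9 -0.8]
scene tube_red_band [([289.4, 158.4], 0.61)]
scene tube_red [([286.4, 179.9], 0.53)]
scene tube_red_cap [([293.6, 146.1], 0.74)]
[[289.61109629 157.60338961]]
top tube_red_band []
top tube_red [([381.8, 239.7], 0.4)]
top tube_red_cap [([397.9, 236.8], 0.73)]
[[224.09277287 222.90094856]]
tcp vs  [ 0.01115941 -0.00582309 -0.02274973] [-1.13634405e-05 -4.29944333e-05  5.29923059e-06]
```

```bash
sleep 1
```

```text
(no output)
```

View pics/scene_d.png

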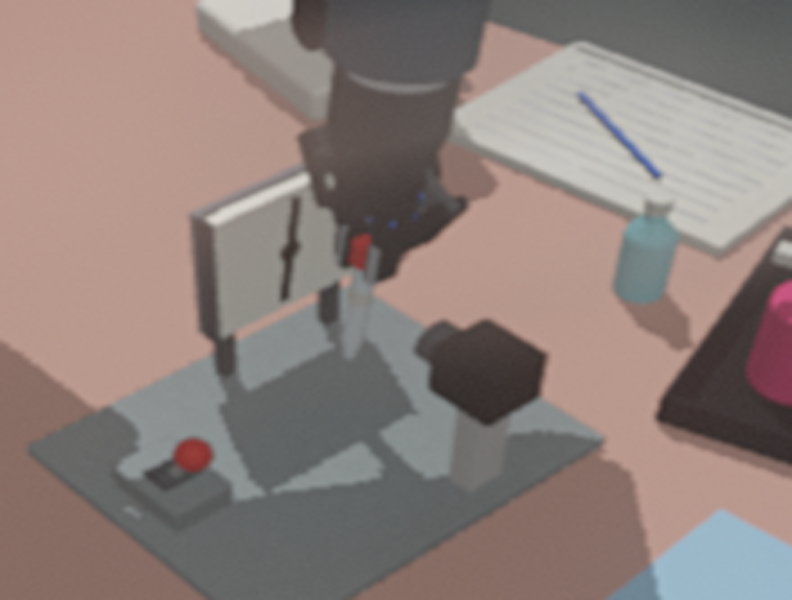

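View pics/top_d.png

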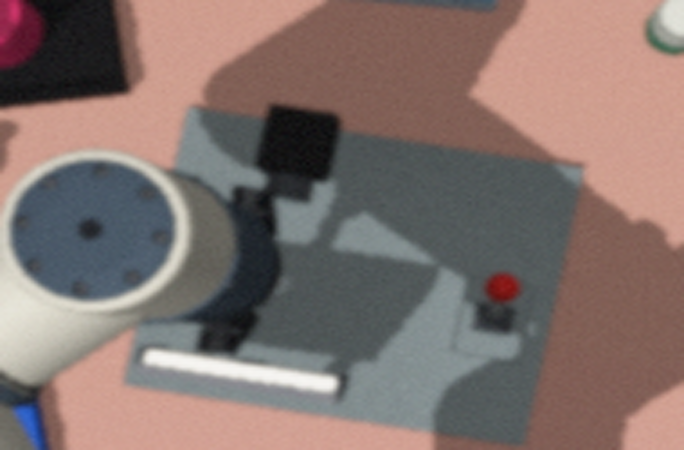

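Run:
```python
from h import *
p=np.load('scene_d.npz');w=cloud(p)
t=.119;ax=EY*np.sin(t)+np.array([0,0,np.cos(t)]);B=VW(0,0,130)
for s in(-65,-45,-20,0,20,40):
    u=proj(p,B+ax*s)[0]; ui=u.round().astype(int)
    X=w[ui[1],ui[0]]-VO; print(s,u.round(1),'depth pt local',(X@EX).round(1),(X@EY).round(1),X[2].round(1))
im=p['frame'][130:190,265:320,::-1].copy();im=cv2.resize(im,None,fx=10,fy=10,interpolation=cv2.INTER_CUBIC)
for s in(-65,-7,0,7,40): 
    u=(proj(p,B+ax*s)[0]-[265,130]+.5)*10;cv2.circle(im,tuple(u.round().astype(int).tolist()),4,(255,0,255),-1)
cv2.imwrite('pics/zz.png',im)
```

```text
-65 [286.7 178.5] depth pt local -38.3 29.9 11.2
-45 [287.6 172.3] depth pt local 5.1 -8.8 92.1
-20 [288.7 164.2] depth pt local 2.9 -4.1 114.0
0 [289.6 157.6] depth pt local 5.7 -4.2 135.1
20 [290.6 150.8] depth pt local 9.5 -5.4 160.0
40 [291.5 143.8] depth pt local 9.6 -3.1 179.7
```

View pics/zz.png

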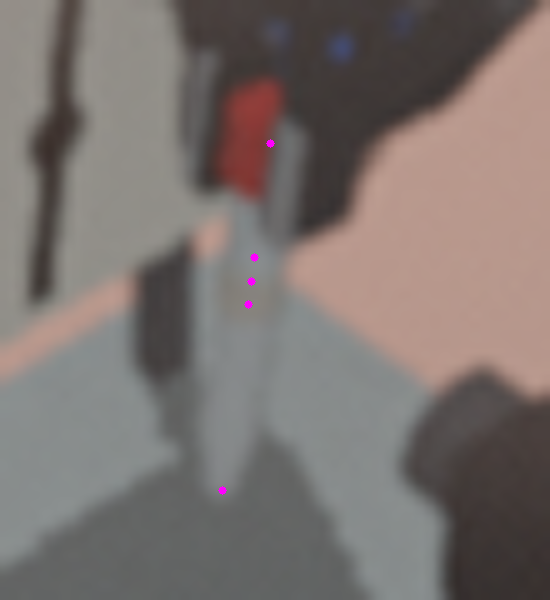

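```bash
python3 - <<'E' 2>/dev/null
from m import *
t=.119;ax=EY*np.sin(t)+np.array([0,0,np.cos(t)])
env.servo_line(VW(0,0,130)+ax*43,max_speed=20)
env.dwell(.5)
s=status.state();print(s['tool_pos'],s['opening'],np.abs(s['qd']).max(),s['ft_force'].round(1),s['time_s'])
p=cams.capture('scene');a=np.load('scene0.npz')
for q in('tube_blue','tube_green','tube_yellow','stain_bottle','strip_jar','gel_bottle','slide_box','lamp_tip','tube_red_band'): print(q,[(np.round(d['point'],1).tolist(),round(d['score'],2)) for d in finder.pinpoint(p,q)[:2]])
cv2.imwrite('pics/fin.png',p['frame'][:,:,::-1])
E
```

```text
[555.92630635 182.09557973 172.68594325] 20.107404866010626 0.0008704465045120014 [-1.3  0.1 -0.5] 16.525
tube_blue [([119.3, 332.4], 0.6)]
tube_green [([139.4, 316.1], 0.69), ([149.3, 314.0], 0.31)]
tube_yellow [([156.4, 298.9], 0.59)]
stain_bottle [([209.9, 387.2], 0.86)]
strip_jar [([291.3, 332.4], 0.67)]
gel_bottle [([366.8, 157.1], 0.82), ([288.5, 154.1], 0.22)]
slide_box []
lamp_tip [([241.4, 210.0], 0.47), ([292.6, 142.1], 0.39)]
tube_red_band [([290.1, 156.3], 0.68)]
```

View pics/fin.png

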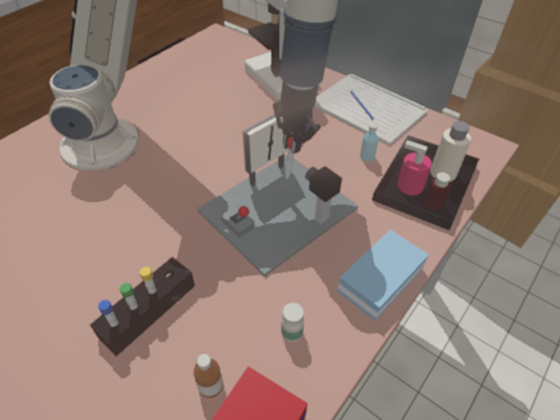

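The tube hangs between the lens and the screen, with its band at about (290, 157). The toggle is over at (243, 211), and the other tubes and bottles are where they were.

```bash
python3 -c "
from rig import env
env.finish_job()"
```

```text
the job is handed in; nothing more can be done
```

I pushed the lamp toggle fully over, lifted the red-capped tube out of the rack by its cap, and handed the job in with it held at the viewing spot. No verdict was reported. The last clock reading before the final checks and hand-in was 16.5 s.

**Lamp:** the ball ended about 26 mm to the +x side in both camera views, which matches fully on (1.0 rad). The screen did not look visibly brighter in the pictures, so I relied on the toggle position.

**Tube position:** the network put the band within about 1–2 px of the projected viewing spot, roughly 2–4 mm. Reading the zoomed picture by eye put the band about 4 mm lower than that, so I raised the tube 2.5 mm along its axis. Both are well inside the 15 mm limit.

**Slant:** I measured the stripe at 0.119 rad from upright and set the tool to match. The tube lined up with the projected stripe direction in the picture.

**Grip:** the arm was still, with the fingers on the cap at 20.1 mm and no contact force showing.

**Other objects:** the other three tubes, both bottles and the jar were found within a few pixels of where they started. The network did not report the slide box in the last picture because the arm hid it. The arm never touched it, but that check is incomplete.

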